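# Complete a boxed jar set

## Task

Finish packing the wooden jar-set box: take off its lid, stand the amber jar and the round white wick tin that wait to the right of the box in its two empty pockets, the jar in the deep one and the tin in the shallow one, each right down on the pocket's floor, then put the lid back on so that it sits fully home. Leave the jar that is already packed in its pocket, and do not shift the glass jar of wax that stands at the left.

Things in the scene. Friction and masses are not known exactly. Their poses are not given: they have to be found in the camera images.
- kit_box: fixed low wooden box, 102 (its x) by 270 (its y) mm, walls 46 mm high, 8 mm thick. Origin: centre of its underside, z up. Inside, three cork blocks in a row along its y, 84 mm between centres, each with one round pocket, in any order; tops 54 mm above the table, 84 by 252 mm together: they stand 8 mm above the walls as a neck for the lid.
- lid: loose wooden lid, 0.32 kg, on the box at the start: a cap open underneath, 102 (x) by 270 (y) mm, flat top 56 mm above the rim. Origin: centre of the rim plane. It slips round the cork blocks with about 4 mm to spare on each side; home, its rim rests on the walls, 46 mm above the table. Fits either way round. Taken off, it stands on its rim; there is free table to the left of the box.
- lid_handle (a point): centre of the lid's handle, 70 mm above the lid's rim and over its middle (116 mm above the table when the lid is home): an upright dark wooden bar 22 mm wide (x), 110 mm long (y) and 28 mm high. Pinch it across its width from above.
- mouth_free_deep (a point): centre of the mouth of the empty deep pocket, in the top face of its cork block: round, 74 mm wide, 40 mm deep, chamfered. A jar on its floor stands 38 mm out of it (jar centre 1 mm below this point). The best room for fingers is along the box's x, as the neighbouring pockets lie along its y.
- mouth_used_deep (a point): centre of the mouth of the deep pocket that already holds a jar; same size.
- mouth_shallow (a point): centre of the mouth of the shallow pocket, for the tin: round, 74 mm wide, 12 mm deep. The tin on its floor stands 24 mm out of it (tin centre 6 mm above this point). A jar put here would keep the lid from closing.
- packed_jar_center (a point): centre of the amber jar that is already packed: 68 mm across, 78 mm high, 39 mm above its base.
- jar_center (a point): centre of the loose amber glass jar with black screw lid that is to be packed, upright on the table to the right of the box: 68 mm across, 78 mm high, 0.165 kg; this point is 39 mm above its base.
- tin_center (a point): centre of the white round wick tin to be packed, standing near the loose jar, lid up: 68 mm across (the lower 26 mm of it 65 mm), 36 mm high, 0.06 kg; this point is 18 mm above its base.
- clip_jar: bystander at the far left of the table: swing-top glass jar of wax, 93 by 74 mm, 88 mm high; origin at its underside. Leave it where it stands.
Things that resemble listed ones, but are neither listed nor needed, are in the scene too. Leave any purple look-alike of the part that bears tin_center alone.

How it is judged (in metres and radians):
On the way, in this order (a step that is already met when the one before it is completed fails the run):
1. the lid is off the box (distance between lid_handle and kit_box above 0.19 m), for 0.1 s.
2. jar and tin stand in their pockets (horizontal distance between jar_center and mouth_free_deep below 0.007 m and z of jar_center in the frame of mouth_free_deep below 0.003 m and horizontal distance between tin_center and mouth_shallow below 0.007 m and z of tin_center in the frame of mouth_shallow below 0.01 m), for 0.2 s.
At the end, for the whole second after the job is handed in: Jar upright in the free deep pocket, tin in the shallow one, packed jar still in its own (each within 7 mm of the axis and 4 mm of the floor, tilt under 0.08 rad); lid home on the box: within 8 mm of its middle, 4 mm of seated height, tilt under 0.03, turned under 0.09 rad, at rest (all of step 2 and angle between each of jar_center, tin_center's own z axis and vertical below 0.08 rad and horizontal distance between packed_jar_center and mouth_used_deep below 0.007 m and z of packed_jar_center in the frame of mouth_used_deep below 0.003 m and horizontal distance between lid_handle and kit_box below 0.008 m and z of lid_handle in the frame of kit_box below 0.12 m and angle between lid_handle's own z axis and vertical below 0.03 rad and angle between the y axis of lid_handle and the y axis of kit_box, either way round below 0.09 rad and linear speed of lid below 0.02 m/s); the robot touches nothing.
It fails at once if the swing-top jar with wax is shifted by more than 3 cm (distance of clip_jar from where it was at the start of the episode above 0.03 m).
It also fails if it takes over 72 s, if anything falls off the work surface, if the arm or the gripper's body presses on something with over 40 N, if the wrist force passes 120 N, or if a joint passes its speed limit or range.

## Robot

A 6-joint arm with a two-finger parallel gripper is mounted at the origin on the work surface; the furniture and walls round the work are solid. World frame = base frame: x ahead of the robot, y to its left, z up, the work surface at z = 0. Lengths are in m, angles in degrees, forces in N, time in s.
With the tool pointing down it reaches from about 0.4 to 0.825 m from the base axis. Payload 7 kg.
Tool frame: the origin (TCP) lies between the finger pads; the fingertips stand 14 mm ahead of it and the grasp point (between the pads) lies 5 mm behind it; z points along the fingers, y is the line along which they close (so a half turn about z gives the same grasp; the last joint's range is limited). The gripper opens to 88 mm and grips with 3 to 60 N. Pads are 19 mm wide; open, the fingers measure 130 mm over their backs; the gripper's body (78 mm by 193 mm) begins 47 mm behind the grasp point.
Start: joints at [-53.852, 20.546, 0.682, 0, -70.136, -16.507], TCP at [0.227, -0.636, 0.241] pointing down, gripper open.
Joint ranges: [-176.03, 176.03], [-82.01, 121.73], [-58.28, 71.71], [-173.87, 95.51], [-174.79, -0.11], [-173.66, 173.66]. Speed limits (degrees/s): [136.94, 136.94, 172.46, 180, 180, 180].

## Interface

Orientations are given as [roll, pitch, yaw] about the fixed x, y, z axes, in that order (R = Rz(yaw) Ry(pitch) Rx(roll)).
In Python, from plant import status, cams, job gives the robot as it stands. The module is installed in compiled form; this text tells all that it offers.
- The arm moves only by the tool step_arm, never from a script. Its arguments are lists of equal length, an entry for each row: "xyz": the shift along the tool's x, y, z each as a share of 20 cm, from -1 to 1, a list of three; "yaw": the turn about the tool's z as a share of 360 degrees, from -1 to 1; "claw": the closure, from -1 (fully open) to 1 (shut). A call has 1 to 20 rows; each row is the pose to reach, as a shift and turn from the pose commanded when the call began, along the tool's axes at that moment, turning the shorter way round; what a row does not reach only later rows make up. A row lasts 1/12 s, in which the tool goes at most 41.7 mm and 7.16 degrees, less where a joint would pass 70% of its speed; a pose out of reach is approached as far as the arm can. A call with a number of a shift or a turn outside -1 to 1 is refused whole. A call with a gripper value outside its range is refused whole. The fingers move at their own pace and stop on an object; "grip_force" is the grip in N (left out, the last holds). Time passes only in rows, so rows that repeat a pose let the fingers close. It gives the time, the measured TCP pose, the force, the opening and the grip force at its end, in the units of the state.
- status.get_state(): the state, without advancing time (a new reading comes with each control period).
- cams.capture(name): name is "scene" or "side" or "wrist"; returns (picture, depth): 400x640x3 uint8, blue, green, red; 400x640 float32, m along the optical axis (not along the pixel's ray), 0 where there is no reading.
- cams.calibration(name): a dict with "mtx" (3x3 intrinsics, pixels), "camera_from_world" (4x4, takes a point from world to camera coordinates); the wrist camera has in their place "T_tool_cam" (4x4, takes a point from camera to tool coordinates, whose origin is the TCP and whose axes are the flange's). Camera axes: x right, y down, z forward; pixel columns grow to the right and rows downward; lengths in m; the calibration is good to about 2 mm. A picture is of the moment at which its call begins: read the wrist's pose just before it. calibration takes no time and is no camera call.
- job.close_job(): hands the job in; it is judged then, once.
The state is a dict: "time_s": time; "joints": joint angles; "qd": joint speeds; "joint_torque": joint torques, N m; "tcp_pos": TCP position; "eef_rot": TCP orientation; "contact_force": force on the tool from outside, world axes, zero at the start; "moment": the same for the moment, N m; "gripper_width": finger opening in m; "gripper_force": force on a finger pad.
Only numpy, scipy, OpenCV 4.12 (cv2) and the standard library are available. Lean on these libraries where they do the work, as an engineer would, in place of code of your own. Each camera call takes 0.05 s, during which the arm holds its last target. There are 200 camera calls.

## Working session

There is one attempt and no reset: what is moved stays moved. The work goes in short steps, Python scripts to look and compute and a tool call to move; the robot and the scene stay as the last step left them, time stands still between calls to the robot, and variables do not carry over. Pictures are saved under pics/ and viewed, at most 10 in all, crops included, and the job is handed in when it is done.

Besides the shell and the picture viewer there is one more tool, called after ">>>" as name(argument=value, ...), one argument or row to a line, values as JSON. step_arm: Moves the arm, as the interface text tells. Shift numbers are shares of 20 cm and turn numbers shares of 360 degrees, none past 1 either way. Its arguments: {"type":"object","properties":{"xyz":{"type":"array"},"yaw":{"type":"array"},"claw":{"type":"array"},"grip_force":{"type":"number"}},"required":["xyz","yaw","claw"]}

```bash
mkdir -p pics
cat > h.py <<'E'
import numpy as np, cv2
from scipy.spatial.transform import Rotation as R
from plant import status, cams, job
def grab(name):
    s=status.get_state(); c=cams.calibration(name); im,d=cams.capture(name)
    if name=="wrist":
        T=np.eye(4); T[:3,:3]=R.from_euler('xyz',s['eef_rot'],degrees=True).as_matrix(); T[:3,3]=s['tcp_pos']
        W=T@np.array(c['T_tool_cam'])
    else: W=np.linalg.inv(np.array(c['camera_from_world']))
    return im,d,np.array(c['mtx']),W
def cloud(d,K,W):
    v,u=np.mgrid[:d.shape[0],:d.shape[1]]
    P=np.stack([(u-K[0,2])/K[0,0]*d,(v-K[1,2])/K[1,1]*d,d],-1)
    P=P@W[:3,:3].T+W[:3,3]; P[d<=0]=np.nan
    return P
def ray(px,K,W,z):
    r=W[:3,:3]@np.linalg.solve(K,[px[0],px[1],1.]); return W[:3,3]+r*(z-W[2,3])/r[2]
E
python3 - <<'E'
from h import *
print(status.get_state())
a=[]
for n in("scene","side"):
    im,d,K,W=grab(n); np.savez(f"{n}.npz",im=im,d=d,K=K,W=W); cv2.imwrite(f"pics/{n}1.png",im); print(n,W[:3,3],W[:3,2],(d>0).mean())
E
```

```text
{'time_s': 0.0, 'joints': array([-5.38519502e+01,  2.05926635e+01,  6.32868141e-01, -1.93377067e-02,
       -7.01354412e+01, -1.65073837e+01]), 'qd': array([-0.05656062,  0.02250575, -0.02142266,  0.02983579, -0.02214224,
       -0.07121086]), 'joint_torque': array([ 1.08488846e-04, -5.82706475e+01,  2.93060589e+01,  6.99741259e+00,
        6.76023628e-03, -2.32443081e-04]), 'tcp_pos': array([ 0.2266996 , -0.63529413,  0.23960438]), 'eef_rot': array([ 1.79903523e+02, -9.63372789e-03, -1.60365912e+02]), 'contact_force': array([ 0.40799719, -0.01478513,  0.62397714]), 'moment': array([ 0.00890918, -0.02198744,  0.02207495]), 'gripper_force': 0.0, 'gripper_width': 0.08777703642797655}
scene [-0.25121895  0.6649862   1.2187949 ] [ 0.45135401 -0.43869995 -0.77705979] 0.995875
side [0.20746889 1.17136574 0.7561067 ] [ 0.14137738 -0.85297523 -0.50243974] 0.85948046875
```

View pics/scene1.png

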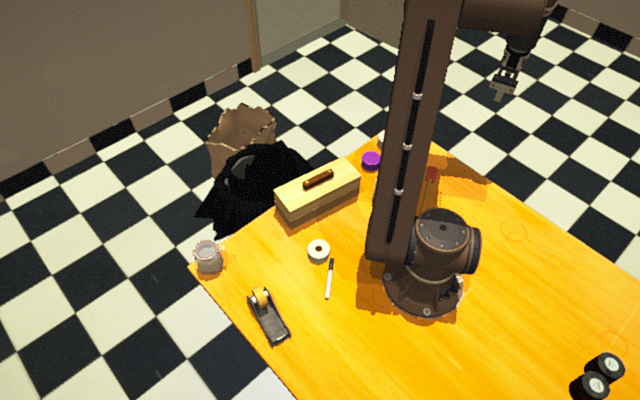

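View pics/side1.png

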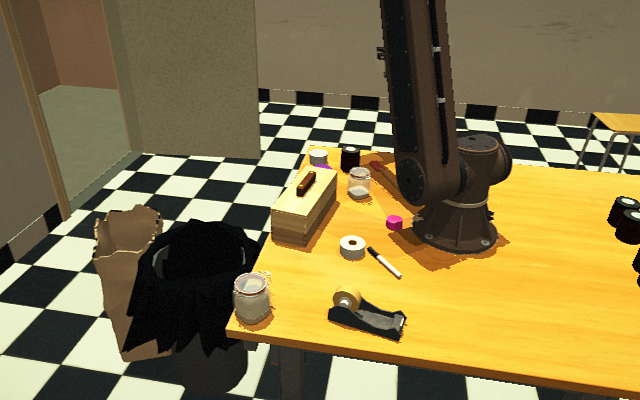

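Scene view: box with lid at (318,190), handle at (318,180), purple look-alike at (371,160), clip jar at (208,257). Side view: white tin at (318,156), amber/black jar at (350,157), another glass jar at (359,183), clip jar at (252,297).

```bash
cat > m1.py <<'E'
from h import *
for n in("scene","side"):
    z=np.load(n+".npz"); im,d,K,W=[z[k] for k in("im","d","K","W")]; P=cloud(d,K,W)
    X,Y,Z=np.moveaxis(P,-1,0)
    hsv=cv2.cvtColor(im,cv2.COLOR_BGR2HSV)
    box={"scene":(slice(150,240),slice(265,368)),"side":(slice(160,250),slice(268,342))}[n]
    m=np.zeros(d.shape,bool); m[box]=1
    h=m&(Z>.118)&(Z<.145); t=m&(abs(Z-.102)<.006)
    for nm,mm in(("handle",h),("top",t)):
        Q=P[mm]; 
        if len(Q)<5: print(n,nm,len(Q)); continue
        r=cv2.minAreaRect((Q[:,:2]*1000).astype(np.float32)); print(n,nm,len(Q),Q.mean(0).round(3),r)
    pts=[(371,160),(208,245),(318,248)] if n=="scene" else [(318,152),(318,160),(325,167),(350,150),(350,160),(359,170),(359,190),(252,280),(350,243)]
    for u,v in pts: print(n,(u,v),P[v,u].round(3),hsv[v,u])
z=np.load("side.npz"); cv2.imwrite("pics/crop.png",cv2.resize(z["im"][140:250,265:425],None,fx=5,fy=5)[:590])
E
python3 m1.py
```

```text
scene handle 236 [0.42  0.035 0.127] ((422.2073059082031, 33.312950134277344), (111.9251708984375, 25.723642349243164), 81.26937866210938)
scene top 1763 [0.419 0.04  0.101] ((421.532470703125, 32.16320037841797), (272.659423828125, 107.06803131103516), 80.58557891845703)
scene (371, 160) [ 0.414 -0.214  0.033] [148 165 192]
scene (208, 245) [0.474 0.419 0.084] [ 80   5 158]
scene (318, 248) [0.283 0.16  0.012] [ 14 185  80]
side handle 198 [0.424 0.04  0.126] ((423.9359130859375, 31.075477600097656), (115.22144317626953, 22.29121971130371), 80.4239501953125)
side top 1517 [0.425 0.054 0.1  ] ((425.0850524902344, 32.02784729003906), (277.5556945800781, 103.60587310791016), 80.09795379638672)
side (318, 152) [ 0.456 -0.351  0.032] [ 25  33 249]
side (318, 160) [ 0.449 -0.311  0.02 ] [26 58 92]
side (325, 167) [ 0.412 -0.231  0.036] [147 172 188]
side (350, 150) [ 0.337 -0.296  0.077] [ 25  51 255]
side (350, 160) [ 0.333 -0.28   0.047] [  6 255  16]
side (359, 170) [ 0.292 -0.146  0.081] [ 19  45 200]
side (359, 190) [ 0.285 -0.104  0.033] [ 29  35 197]
side (252, 280) [0.466 0.424 0.085] [ 25  60 240]
side (350, 243) [0.282 0.159 0.02 ] [ 14 174  76]
```

View pics/crop.png

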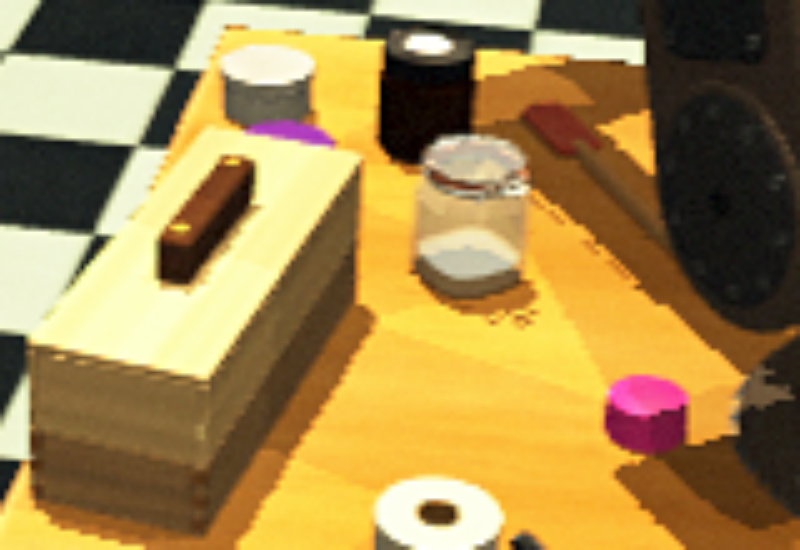

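```bash
cat > m2.py <<'E'
from h import *
g={}
for n in("scene","side"):
    z=np.load(n+".npz"); im,d,K,W=[z[k] for k in("im","d","K","W")]; P=cloud(d,K,W).reshape(-1,3)
    P=P[np.isfinite(P).all(1)]
    for x,y,zz in P:
        if 0<x<.7 and -.5<y<.6 and -.03<zz<.2:
            k=(int(y//.025),int(x//.025)); g[k]=max(g.get(k,-1),zz)
print("x cm ",[round(i*2.5,1) for i in range(6,28)])
for j in range(23,-20,-1): print("%6.3f"%(j*.025)," ".join("%4d"%(g[(j,i)]*1000) if (j,i) in g else "   ." for i in range(6,28)))
E
python3 m2.py
```

```text
x cm  [15.0, 17.5, 20.0, 22.5, 25.0, 27.5, 30.0, 32.5, 35.0, 37.5, 40.0, 42.5, 45.0, 47.5, 50.0, 52.5, 55.0, 57.5, 60.0, 62.5, 65.0, 67.5]
 0.575    .    .    .    .    .    .    .    .    .    .    .    .    .    .    .    .    .    .    .    .    .    .
 0.550    .    .    .    .    .    .    .    .    .    .    .    .    .    .    .    .    .    .    .    .    .    .
 0.525    .    .    .    .    .    .    .    .    .    .    .    .    .    .    .    .    .    .    .    .    .    .
 0.500    .    .    .    .    .    .    .    .    .    .    .    .    .    .    .    .    .    .    .    .    .    .
 0.475    4    3    3    3    3    2    4    4    6    3    4    6    2    2    3    .    .    .    .    .    .    .
 0.450   33    7    3    5    3    5    6    4    3    3    4   89   91   89   49    .    .    .    .    .    .    .
 0.425   31   23   30   45   50   48    4    5    3    5   65   90   90   89   85    .    .    .    .    .    .    .
 0.400   27   13   13   78   80   75   19    4    4    5   58   89   91   90   83    .    .    .    .    .    .    .
 0.375   28   25   35   7
[... 3369 characters left out ...]
0.350    1    2    9   12   11    0   76   78   77    1   36   37   36   37    1    .    .    .    .    .    .    .
-0.375    5    2    8   10    9    1    0    .    .    1   31   38   36   39    0    .    .    .    .    .    .    .
-0.400    4    2    6   12    7    1    1    .    .    0    1   29    .    1    0    .    .    .    .    .    .    .
-0.425    3    4    6    4    4    2    0    .    .    1    4    0    .    .    0    .    .    .    .    .    .    .
-0.450    2    4    1    2    5    5    2    .    .    0    2    2    .    0   -1    .    .    .    .    .    .    .
-0.475    3    3    4    5    3    7    4    4    .    1    0    1    1    0    1    .    .    .    .    .    .    .
```

```bash
cat >> h.py <<'E'
def plan(*targets):
    s=status.get_state(); M=R.from_euler('xyz',s['eef_rot'],degrees=True).as_matrix(); p=s['tcp_pos']; y0=s['eef_rot'][2]
    print("t",round(s['time_s'],2),"tcp",p.round(4),"yaw",round(y0,2),"w",round(s['gripper_width'],4))
    for x,y,z,yaw in targets:
        dl=np.array([x,y,z])-p; dy=-((yaw-y0+180)%360-180)/360
        a=np.radians(y0); v=np.array([np.cos(a)*dl[0]+np.sin(a)*dl[1],np.sin(a)*dl[0]-np.cos(a)*dl[1],-dl[2]])
        print((x,y,z,yaw),"share",(v/.2).round(3),"yaw",round(dy,4),"rows~",round(max(np.linalg.norm(dl)/.0417,abs(dy)*360/7.16),1))
E
python3 - <<'E'
from h import *
c=cams.calibration("wrist"); print(np.round(c['T_tool_cam'],3)); print(np.round(c['mtx'],1))
plan((0.36,-0.52,0.24,-160.4),(.40,-.46,.24,-99.5))
E
```

```text
[[-0.    -0.963 -0.269  0.072]
 [ 1.    -0.    -0.    -0.001]
 [ 0.    -0.269  0.963 -0.144]
 [ 0.     0.     0.     1.   ]]
[[282.6   0.  323.9]
 [  0.  282.6 201.9]
 [  0.    0.    1. ]]
t 0.1 tcp [ 0.2267 -0.6353  0.2397] yaw -160.37 w 0.0875
(0.36, -0.52, 0.24, -160.4) share [-0.821  0.319 -0.001] yaw 0.0001 rows~ 4.2
(0.4, -0.46, 0.24, -99.5) share [-1.111e+00  5.350e-01 -1.000e-03] yaw -0.1691 rows~ 8.5
```

>>> step_arm(
  xyz=[
    [-1,0.5,0],
    [-1,0.5,0],
    [-1,0.5,0],
    [-1,0.5,0],
    [-1,0.5,0],
    [-1,0.5,0],
    [-1,0.5,0],
    [-1,0.5,0],
    [-1,0.5,0],
    [-1,0.5,0],
    [-1,0.5,0],
  ],
  yaw=[-0.169,-0.169,-0.169,-0.169,-0.169,-0.169,-0.169,-0.169,-0.169,-0.169,-0.169],
  claw=[-1,-1,-1,-1,-1,-1,-1,-1,-1,-1,-1],
)

```text
time_s: 1.02
tcp_pos: [0.3815, -0.4741, 0.2402]
eef_rot: [180.0, 0.0, -99.7]
contact_force: [-0.3, -0.3, 0.6]
gripper_width: 0.0878
gripper_force: 0.0
```

Run:
```python
from h import *
plan((.40,-.3,.24,-99.5))
im,d,K,W=grab("wrist"); np.savez("w1.npz",im=im,d=d,K=K,W=W); cv2.imwrite("pics/w1.png",im)
P=cloud(d,K,W); Z=P[...,2]
for lo,hi in((.028,.05),(.068,.083)):
    m=((Z>lo)&(Z<hi)&(P[...,1]<-.16)&(P[...,0]<.51)).astype(np.uint8)
    n,l,st,c=cv2.connectedComponentsWithStats(m)
    for i in range(1,n):
        if st[i,4]>150:
            Q=P[l==i]; (cx,cy),r=cv2.minEnclosingCircle((Q[:,:2]*1000).astype(np.float32))
            print(lo,st[i],np.median(Q,0).round(3),round(cx,1),round(cy,1),round(r,1),im[l==i].mean(0).round())
```

```text
t 1.02 tcp [ 0.3815 -0.4741  0.2402] yaw -99.66 w 0.0878
(0.4, -0.3, 0.24, -99.5) share [-0.874  0.055  0.001] yaw -0.0004 rows~ 4.2
0.028 [265 285  47  18 637] [ 0.459 -0.329  0.036] 456.7 -338.0 32.2 [230. 248. 251.]
0.068 [ 355  285   52   26 1188] [ 0.336 -0.325  0.076] 337.3 -314.0 32.5 [59. 68. 78.]
```

View pics/w1.png

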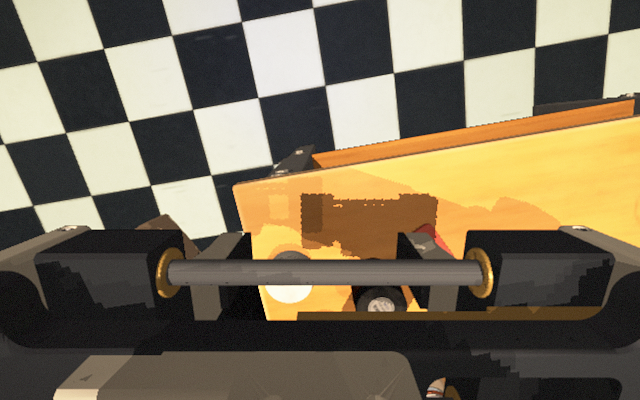

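Wrist view: tin at (292,280) and jar lid at (380,302), partly hidden by the gripper. I'll look back from farther on.

>>> step_arm(
  xyz=[
    [-1,0,0],
    [-1,0,0],
    [-1,0,0],
    [-1,0,0],
    [-1,0,0],
    [-1,0,0],
  ],
  yaw=[0,0,0,0,0,0],
  claw=[-1,-1,-1,-1,-1,-1],
)

```text
time_s: 1.57
tcp_pos: [0.4151, -0.2731, 0.2411]
eef_rot: [-179.9, 0.1, -99.5]
contact_force: [-0.8, -0.2, 0.5]
gripper_width: 0.0878
gripper_force: 0.0
```

```bash
cat > look.py <<'E'
from h import *
import sys
im,d,K,W=grab("wrist"); np.savez(sys.argv[1]+".npz",im=im,d=d,K=K,W=W)
P=cloud(d,K,W); Z=P[...,2]
for lo,hi in((.028,.05),(.068,.083)):
    m=((Z>lo)&(Z<hi)&(P[...,1]<-.16)&(P[...,0]<.51)).astype(np.uint8)
    n,l,st,c=cv2.connectedComponentsWithStats(m)
    for i in range(1,n):
        if st[i,4]>150:
            Q=P[l==i]; (cx,cy),r=cv2.minEnclosingCircle((Q[:,:2]*1000).astype(np.float32))
            print(lo,st[i],np.median(Q,0).round(3),round(cx,1),round(cy,1),round(r,1),im[l==i].mean(0).round())
E
python3 look.py w2; python3 -c "
from h import *
plan((.423,.0325,.24,-99.5))"
```

```text
0.028 [ 254  101   57   58 2553] [ 0.455 -0.346  0.036] 455.6 -344.7 33.8 [229. 247. 252.]
0.028 [ 300  194   52   50 2023] [ 0.423 -0.226  0.035] 422.9 -224.2 33.9 [75. 34. 75.]
0.068 [ 360  112   62   62 2988] [ 0.338 -0.313  0.076] 337.4 -312.3 32.7 [107. 122. 133.]
t 1.62 tcp [ 0.4152 -0.2748  0.2412] yaw -99.42 w 0.0876
(0.423, 0.0325, 0.24, -99.5) share [-1.522  0.213  0.006] yaw 0.0002 rows~ 7.4
```

>>> step_arm(
  xyz=[
    [-1,0.21,0],
    [-1,0.21,0],
    [-1,0.21,0],
    [-1,0.21,0],
    [-1,0.21,0],
  ],
  yaw=[0,0,0,0,0],
  claw=[-1,-1,-1,-1,-1],
)

```text
time_s: 2.03
tcp_pos: [0.406, -0.072, 0.2408]
eef_rot: [-180.0, 0.0, -99.7]
contact_force: [1.0, 1.0, -0.1]
gripper_width: 0.0875
gripper_force: 0.0
```

>>> step_arm(
  xyz=[
    [-0.52,0,0.2],
    [-0.52,0,0.2],
    [-0.52,0,0.2],
    [-0.52,0,0.2],
    [-0.52,0,0.2],
  ],
  yaw=[0,0,0,0,0],
  claw=[-1,-1,-1,-1,-1],
)

```text
time_s: 2.45
tcp_pos: [0.4236, 0.0301, 0.2]
eef_rot: [179.9, -0.1, -99.5]
contact_force: [-0.3, 0.2, 0.7]
gripper_width: 0.0878
gripper_force: 0.0
```

```bash
python3 -c "
from h import *
plan((.423,.0325,.12,-99.5))
im,d,K,W=grab('wrist'); P=cloud(d,K,W); X,Y,Z=np.moveaxis(P,-1,0)
for n,m in(('handle',(abs(Z-.13)<.008)),('top',abs(Z-.102)<.007)):
    Q=P[m&(X>.3)&(X<.55)&(abs(Y)<.2)]; print(n,len(Q),Q.min(0),Q.max(0),cv2.minAreaRect((Q[:,:2]*1000).astype(np.float32)) if len(Q)>5 else 0)
im,d,K,W=grab('side'); P=cloud(d,K,W); X,Y,Z=np.moveaxis(P,-1,0)
Q=P[(abs(Z-.13)<.008)&(X>.3)&(X<.55)&(abs(Y-.03)<.08)]; print(len(Q))
cv2.imwrite('pics/s2.png',cv2.resize(im[80:260,220:430],None,fx=3,fy=3))
"
```

```text
t 2.45 tcp [0.4236 0.0301 0.2   ] yaw -99.48 w 0.0878
(0.423, 0.0325, 0.12, -99.5) share [-0.011  0.005  0.4  ] yaw 0.0 rows~ 1.9
handle 3022 [ 0.40715202 -0.02498861  0.12314758] [0.44316576 0.06728726 0.1322326 ] ((424.7932434082031, 21.171802520751953), (91.70249938964844, 22.067779541015625), 80.3136978149414)
top 25795 [ 0.35464444 -0.11042672  0.09800129] [0.49595834 0.14382417 0.10767524] ((425.0208435058594, 22.020431518554688), (252.4599609375, 102.37297821044922), 80.41780853271484)
171
```

View pics/s2.png

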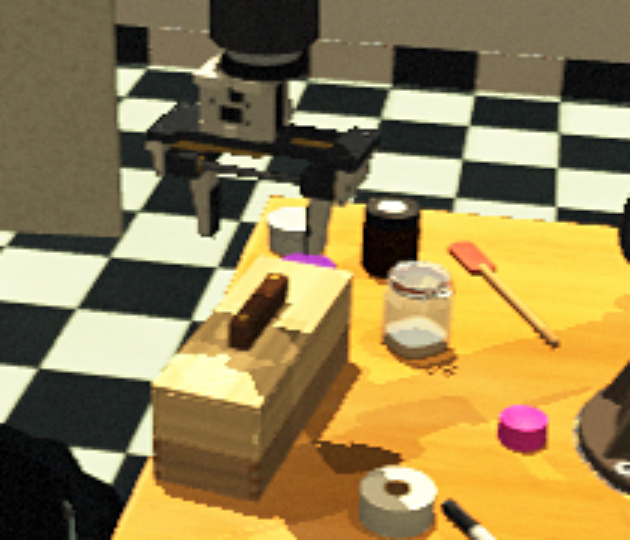

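Gripper hovers over the lid, handle at crop (259,310) aligned between the fingers; box centre refined to (0.426, 0.031), axis 80.4°.

>>> step_arm(
  xyz=[
    [0,0.01,0.2],
    [0,0.01,0.3],
    [0,0.01,0.4],
    [0,0.01,0.4],
    [0,0.01,0.4],
    [0,0.01,0.4],
    [0,0.01,0.4],
    [0,0.01,0.4],
    [0,0.01,0.4],
    [0,0.01,0.4],
    [0,0.01,0.4],
  ],
  yaw=[0,0,0,0,0,0,0,0,0,0,0],
  claw=[-1,-1,-1,-1,1,1,1,1,1,1,1],
  grip_force=40,
)

```text
time_s: 3.47
tcp_pos: [0.4217, 0.0301, 0.1209]
eef_rot: [-180.0, 0.0, -99.5]
contact_force: [0.5, 0.8, -0.6]
gripper_width: 0.0461
gripper_force: 0.0
```

```bash
python3 -c "
from h import *
plan((.425,.03,.21,-99.5),(.37,.275,.21,0),(.37,.275,.078,0))
s=status.get_state();print(s['gripper_width'],s['contact_force'])"
```

```text
t 3.47 tcp [0.4217 0.0301 0.1209] yaw -99.51 w 0.0461
(0.425, 0.03, 0.21, -99.5) share [-0.002 -0.016 -0.445] yaw -0.0 rows~ 2.1
(0.37, 0.275, 0.21, 0) share [-1.165  0.457 -0.445] yaw -0.2764 rows~ 13.9
(0.37, 0.275, 0.078, 0) share [-1.165  0.457  0.215] yaw -0.2764 rows~ 13.9
0.04614878064483761 [ 0.50902325  0.7559386  -0.6019344 ]
```

>>> step_arm(
  xyz=[
    [0,-0.02,0],
    [0,-0.02,0],
    [0,-0.02,0],
    [0,-0.02,0],
    [0,-0.02,0],
    [0,-0.02,0],
    [0,-0.02,0],
    [0,-0.02,0],
    [0,-0.02,0],
    [0,-0.02,0],
  ],
  yaw=[0,0,0,0,0,0,0,0,0,0],
  claw=[1,1,1,1,1,1,1,1,1,1],
)

```text
time_s: 4.3
tcp_pos: [0.4254, 0.0293, 0.1205]
eef_rot: [180.0, -0.0, -99.5]
contact_force: [0.4, -0.7, -1.8]
gripper_width: 0.0219
gripper_force: 40.0
```

>>> step_arm(
  xyz=[
    [0,0,-0.05],
    [0,0,-0.1],
    [0,0,-0.2],
    [0,0,-0.3],
    [0,0,-0.4],
    [0,0,-0.45],
    [0,0,-0.45],
  ],
  yaw=[0,0,0,0,0,0,0],
  claw=[1,1,1,1,1,1,1],
)

```text
time_s: 4.88
tcp_pos: [0.4265, 0.0298, 0.2126]
eef_rot: [-179.8, 0.1, -99.5]
contact_force: [-0.4, -0.3, -3.1]
gripper_width: 0.0223
gripper_force: 40.0
```

```bash
python3 -c "
from h import *
plan((.40,.15,.21,-50),(.37,.275,.21,0))
s=status.get_state();print(s['gripper_width'],s['contact_force'])"
```

```text
t 4.88 tcp [0.4265 0.0298 0.2126] yaw -99.5 w 0.0223
(0.4, 0.15, 0.21, -50) share [-0.571  0.23   0.013] yaw -0.1375 rows~ 6.9
(0.37, 0.275, 0.21, 0) share [-1.163  0.481  0.013] yaw -0.2764 rows~ 13.9
0.02225613344470068 [-0.3530086  -0.31764909 -3.13401497]
```

>>> step_arm(
  xyz=[
    [-0.58,0.24,0],
    [-0.58,0.24,0],
    [-0.58,0.24,0],
    [-0.58,0.24,0],
    [-0.58,0.24,0],
    [-0.58,0.24,0],
    [-0.58,0.24,0],
  ],
  yaw=[-0.1382,-0.1382,-0.1382,-0.1382,-0.1382,-0.1382,-0.1382],
  claw=[1,1,1,1,1,1,1],
)

```text
time_s: 5.47
tcp_pos: [0.3964, 0.1518, 0.2091]
eef_rot: [179.9, 0.0, -49.4]
contact_force: [-0.2, -0.1, -2.7]
gripper_width: 0.0218
gripper_force: 40.0
```

```bash
python3 -c "
from h import *
plan((.37,.275,.21,0))"
```

```text
t 5.47 tcp [0.3964 0.1518 0.2091] yaw -49.35 w 0.0218
(0.37, 0.275, 0.21, 0) share [-0.554 -0.301 -0.004] yaw -0.1371 rows~ 6.9
```

>>> step_arm(
  xyz=[
    [-0.55,-0.3,0],
    [-0.55,-0.3,0],
    [-0.55,-0.3,0],
    [-0.55,-0.3,0],
    [-0.55,-0.3,0],
    [-0.55,-0.3,0],
    [-0.55,-0.3,0],
    [-0.55,-0.3,0.15],
    [-0.55,-0.3,0.3],
    [-0.55,-0.3,0.45],
    [-0.55,-0.3,0.55],
    [-0.55,-0.3,0.6],
    [-0.55,-0.3,0.6],
    [-0.55,-0.3,0.6],
  ],
  yaw=[-0.138,-0.138,-0.138,-0.138,-0.138,-0.138,-0.138,-0.138,-0.138,-0.138,-0.138,-0.138,-0.138,-0.138],
  claw=[1,1,1,1,1,1,1,1,1,1,1,1,1,1],
)

```text
time_s: 6.63
tcp_pos: [0.3717, 0.2737, 0.0895]
eef_rot: [179.9, 0.1, -0.1]
contact_force: [0.6, 0.0, -2.6]
gripper_width: 0.0219
gripper_force: 40.0
```

```bash
python3 -c "
from h import *
plan((.37,.275,.075,0))
print(status.get_state()['contact_force'])"
```

```text
t 6.63 tcp [0.3717 0.2737 0.0895] yaw -0.09 w 0.0219
(0.37, 0.275, 0.075, 0) share [-0.008 -0.007  0.073] yaw -0.0002 rows~ 0.4
[ 0.64401419  0.01999206 -2.59234714]
```

>>> step_arm(
  xyz=[
    [0,0,0.03],
    [0,0,0.05],
    [0,0,0.065],
    [0,0,0.075],
    [0,0,0.075],
    [0,0,0.075],
  ],
  yaw=[0,0,0,0,0,0],
  claw=[1,1,1,1,1,1],
)

```text
time_s: 7.13
tcp_pos: [0.3722, 0.2745, 0.0757]
eef_rot: [-180.0, -0.0, -0.1]
contact_force: [0.7, -0.6, -2.8]
gripper_width: 0.0218
gripper_force: 40.0
```

>>> step_arm(
  xyz=[
    [0,0,0],
    [0,0,0],
    [0,0,0],
    [0,0,0],
    [0,0,0],
    [0,0,0],
    [0,0,0],
    [0,0,0],
    [0,0,-0.2],
    [0,0,-0.4],
    [0,0,-0.6],
    [0,0,-0.8],
    [0,0,-0.85],
    [0,0,-0.85],
  ],
  yaw=[0,0,0,0,0,0,0,0,0,0,0,0,0,0],
  claw=[-0.2,-0.2,-0.2,-0.2,-0.2,-0.2,-0.2,-0.2,-0.2,-0.2,-0.2,-0.2,-1,-1],
)

```text
time_s: 8.3
tcp_pos: [0.3734, 0.276, 0.2497]
eef_rot: [-179.6, -0.3, -0.1]
contact_force: [0.7, 0.9, -1.2]
gripper_width: 0.0608
gripper_force: 0.0
```

Run:
```python
from h import *
plan((.37,.1,.24,-50),(.38,.08,.24,-99.5))
for n in("scene","side"):
    im,d,K,W=grab(n); np.savez(n+"2.npz",im=im,d=d,K=K,W=W); cv2.imwrite(f"pics/{n}2.png",im)
cv2.imwrite("pics/c2.png",np.hstack([cv2.resize(np.load("scene2.npz")["im"][120:300,170:400],None,fx=1.74,fy=2.2),cv2.resize(im[130:330,200:400],(400,396))]))
```

```text
t 8.3 tcp [0.3734 0.276  0.2497] yaw -0.07 w 0.0608
(0.37, 0.1, 0.24, -50) share [-0.016  0.88   0.048] yaw 0.1387 rows~ 7.0
(0.38, 0.08, 0.24, -99.5) share [0.034 0.98  0.048] yaw 0.2762 rows~ 13.9
```

View pics/c2.png

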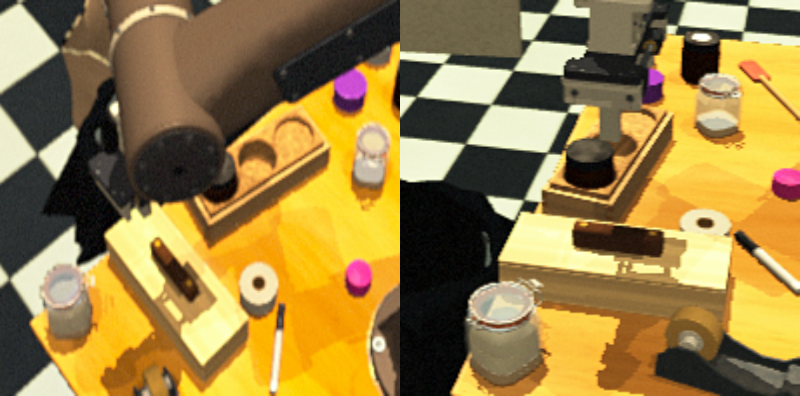

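Left: lid is standing on the free table, packed jar at (215,180), middle pocket (258,158) dark (deep), right pocket (295,130) looks shallow.

>>> step_arm(
  xyz=[
    [0.25,0.6,0.05],
    [0.25,0.6,0.05],
    [0.25,0.6,0.05],
    [0.25,0.6,0.05],
    [0.25,0.6,0.05],
    [0.25,0.6,0.05],
    [0.25,0.6,0.05],
    [0.25,0.6,0.05],
    [0.25,0.6,0.05],
    [0.25,0.6,0.05],
    [0.25,0.6,0.05],
    [0.25,0.6,0.05],
    [0.25,0.6,0.05],
    [0.25,0.6,0.05],
    [0.25,0.6,0.05],
  ],
  yaw=[0.276,0.276,0.276,0.276,0.276,0.276,0.276,0.276,0.276,0.276,0.276,0.276,0.276,0.276,0.276],
  claw=[-1,-1,-1,-1,-1,-1,-1,-1,-1,-1,-1,-1,-1,-1,-1],
)

```text
time_s: 9.65
tcp_pos: [0.4213, 0.1539, 0.234]
eef_rot: [179.9, -0.1, -99.7]
contact_force: [-0.8, -0.7, -0.5]
gripper_width: 0.0877
gripper_force: 0.0
```

```bash
cat > pk.py <<'E'
from h import *
plan((.40,-.1,.24,-99.5))
im,d,K,W=grab("wrist"); np.savez("w3.npz",im=im,d=d,K=K,W=W); cv2.imwrite("pics/w3.png",im)
P=cloud(d,K,W); X,Y,Z=np.moveaxis(P,-1,0)
c=np.array([.426,.0305]); a=np.radians(80.4); ey=np.array([np.cos(a),np.sin(a)]); ex=np.array([ey[1],-ey[0]])
L=P[...,:2]-c; lx=L@ex; ly=L@ey
for k in(-84,0,84):
    m=np.hypot(lx,ly-k/1000)<.025; print(k,m.sum(),np.round(np.nanmedian(Z[m]),4) if m.any() else 0)
top=(abs(Z-.054)<.004)&(abs(lx)<.06)&(abs(ly)<.15)
Q=np.stack([lx[top],ly[top]],1)*1000; print("top",len(Q),np.percentile(Q,[.5,99.5],axis=0).round(1),cv2.minAreaRect((P[top][:,:2]*1000).astype(np.float32)))
# rasterise top, holes -> circles
for k in(-84,0):
    m=top&(abs(ly-k/1000)<.045)
    q=np.stack([lx[m],ly[m]-k/1000],1)*1000
    r=np.hypot(*q.T); th=np.degrees(np.arctan2(q[:,1],q[:,0]))//10
    E=np.array([q[th==t][np.argmin(r[th==t])] for t in np.unique(th)])
    A=np.c_[2*E,np.ones(len(E))]; s,*_=np.linalg.lstsq(A,(E**2).sum(1),rcond=None)
    R_=np.sqrt(s[2]+s[0]**2+s[1]**2); print(k,"off",s[:2].round(1),"r",R_.round(1),"world",(c+(s[0]*ex+(s[1]+k)*ey)/1000).round(4))
E
python3 pk.py
```

```text
t 9.65 tcp [0.4213 0.1539 0.234 ] yaw -99.74 w 0.0877
(0.4, -0.1, 0.24, -99.5) share [ 1.269 -0.11  -0.03 ] yaw -0.0007 rows~ 6.1
-84 566 0.0414
0 1474 0.0134
84 24175 0.3259
top 5739 [[-40.7 -68.8]
 [ 42.6 125.8]] ((431.627685546875, 57.78118133544922), (197.57064819335938, 83.9400634765625), 80.43733215332031)
-84 off [ 0.6 -3.5] r 40.5 world [ 0.412  -0.0559]
0 off [0.9 0.6] r 36.8 world [0.427 0.031]
```

View pics/w3.png

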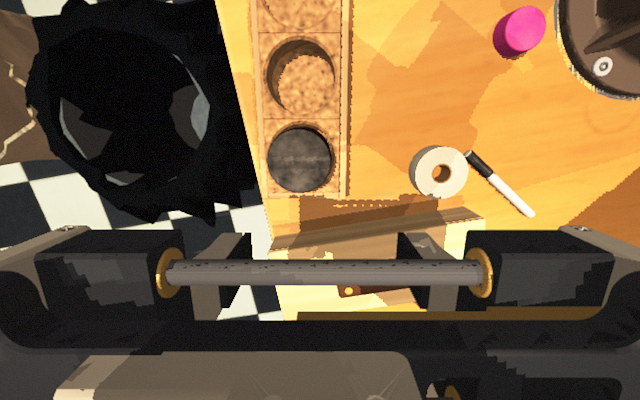

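Wrist view: deep empty pocket at (300,78) in the middle, packed jar at (300,158), shallow pocket at the top edge (300,5). Depth confirms (floors 13 mm and 41 mm).

>>> step_arm(
  xyz=[
    [1,-0.15,0],
    [1,-0.15,0],
    [1,-0.15,0],
    [1,-0.15,0],
    [1,-0.15,0],
  ],
  yaw=[0,0,0,0,0],
  claw=[-1,-1,-1,-1,-1],
)

```text
time_s: 10.12
tcp_pos: [0.4177, -0.0499, 0.235]
eef_rot: [180.0, -0.0, -99.1]
contact_force: [0.7, -0.5, -0.4]
gripper_width: 0.0876
gripper_force: 0.0
```

>>> step_arm(
  xyz=[
    [1,-0.1,0],
    [1,-0.1,0],
    [1,-0.1,0],
    [1,-0.1,0],
    [1,-0.1,0],
    [1,-0.1,0],
  ],
  yaw=[0,0,0,0,0,0],
  claw=[-1,-1,-1,-1,-1,-1],
)

```text
time_s: 10.62
tcp_pos: [0.4044, -0.253, 0.2344]
eef_rot: [179.9, -0.1, -99.5]
contact_force: [0.4, 0.5, 0.4]
gripper_width: 0.0872
gripper_force: 0.0
```

```bash
python3 look.py w4; python3 -c "
from h import *
plan((.3375,-.3125,.15,-99.6),(.3375,-.3125,.057,-99.6))"
```

```text
0.028 [ 239   84   59   61 2792] [ 0.455 -0.346  0.036] 455.6 -344.9 33.9 [233. 248. 252.]
0.028 [ 288  181   53   53 2162] [ 0.422 -0.226  0.036] 422.7 -224.2 33.8 [91. 42. 92.]
0.068 [ 347   93   64   65 3238] [ 0.338 -0.313  0.077] 337.5 -312.4 32.8 [108. 123. 134.]
t 10.67 tcp [ 0.4044 -0.251   0.2343] yaw -99.51 w 0.0877
(0.3375, -0.3125, 0.15, -99.6) share [0.359 0.279 0.421] yaw 0.0002 rows~ 3.0
(0.3375, -0.3125, 0.057, -99.6) share [0.359 0.279 0.886] yaw 0.0002 rows~ 4.8
```

>>> step_arm(
  xyz=[
    [0.36,0.28,0.1],
    [0.36,0.28,0.3],
    [0.36,0.28,0.4],
    [0.36,0.28,0.4],
    [0.36,0.28,0.4],
  ],
  yaw=[0,0,0,0,0],
  claw=[-1,-1,-1,-1,-1],
)

```text
time_s: 11.08
tcp_pos: [0.3363, -0.3095, 0.1532]
eef_rot: [179.7, 0.1, -99.4]
contact_force: [-0.2, -0.4, 0.2]
gripper_width: 0.0875
gripper_force: 0.0
```

```bash
python3 -c "
from h import *
plan((.3375,-.3125,.058,-99.6))"
```

```text
t 11.08 tcp [ 0.3363 -0.3095  0.1532] yaw -99.38 w 0.0875
(0.3375, -0.3125, 0.058, -99.6) share [ 0.014 -0.009  0.476] yaw 0.0006 rows~ 2.3
```

>>> step_arm(
  xyz=[
    [0.01,-0.01,0.15],
    [0.01,-0.01,0.3],
    [0.01,-0.01,0.42],
    [0.01,-0.01,0.47],
    [0.01,-0.01,0.47],
    [0.01,-0.01,0.47],
    [0.01,-0.01,0.47],
    [0.01,-0.01,0.47],
    [0.01,-0.01,0.47],
    [0.01,-0.01,0.47],
  ],
  yaw=[0,0,0,0,0,0,0,0,0,0],
  claw=[-1,-1,-1,-1,-1,1,1,1,1,1],
  grip_force=30,
)

```text
time_s: 11.92
tcp_pos: [0.3407, -0.3126, 0.0627]
eef_rot: [-179.9, -0.0, -99.4]
contact_force: [-1.6, 3.8, 7.2]
gripper_width: 0.0672
gripper_force: 30.0
```

>>> step_arm(
  xyz=[
    [0,0,0],
    [0,0,-0.05],
    [0,0,-0.15],
    [0,0,-0.3],
    [0,0,-0.45],
    [0,0,-0.6],
    [0,0,-0.6],
  ],
  yaw=[0,0,0,0,0,0,0],
  claw=[1,1,1,1,1,1,1],
)

```text
time_s: 12.5
tcp_pos: [0.3432, -0.3143, 0.1879]
eef_rot: [-179.4, -0.2, -99.4]
contact_force: [0.5, -0.9, -1.5]
gripper_width: 0.0667
gripper_force: 30.0
```

```bash
python3 -c "
from h import *
plan((.4,-.16,.18,-99.6),(.427,.031,.18,-99.6))
print(status.get_state()['contact_force'])"
```

```text
t 12.5 tcp [ 0.3432 -0.3143  0.1879] yaw -99.38 w 0.0667
(0.4, -0.16, 0.18, -99.6) share [-0.807 -0.155  0.039] yaw 0.0006 rows~ 3.9
(0.427, 0.031, 0.18, -99.6) share [-1.772 -0.132  0.039] yaw 0.0006 rows~ 8.5
[ 0.54984814 -0.85073797 -1.46194336]
```

Run:
```python
from h import *
im,d,K,W=grab("side"); np.savez("s5.npz",im=im,d=d,K=K,W=W)
Wi=np.linalg.inv(W); p=Wi@np.array([.343,-.314,.188,1]); q=K@p[:3]; u,v=(q[:2]/q[2]).astype(int); print(u,v)
P=cloud(d,K,W); X,Y,Z=np.moveaxis(P,-1,0)
m=(abs(X-.343)<.06)&(abs(Y+.3)<.06)&(Z>.09)&(Z<.30)
for z in np.arange(.1,.26,.01):
    k=m&(abs(Z-z)<.005); print(round(z,2),k.sum(),np.round([X[k].min(),X[k].max()],4) if k.any() else "")
cv2.imwrite("pics/s5.png",cv2.resize(im[v-45:v+75,u-60:u+60],None,fx=5,fy=5))
```

```text
350 117
0.1 0 
0.11 0 
0.12 3 [0.3165 0.3704]
0.13 51 [0.311  0.3747]
0.14 56 [0.3107 0.375 ]
0.15 56 [0.3098 0.3761]
0.16 58 [0.3093 0.3764]
0.17 55 [0.303  0.3915]
0.18 95 [0.2939 0.392 ]
0.19 81 [0.2923 0.3919]
0.2 168 [0.2923 0.3928]
0.21 39 [0.29   0.3962]
0.22 44 [0.2873 0.3972]
0.23 28 [0.2894 0.3976]
0.24 21 [0.2852 0.3966]
0.25 103 [0.2856 0.4001]
```

View pics/s5.png

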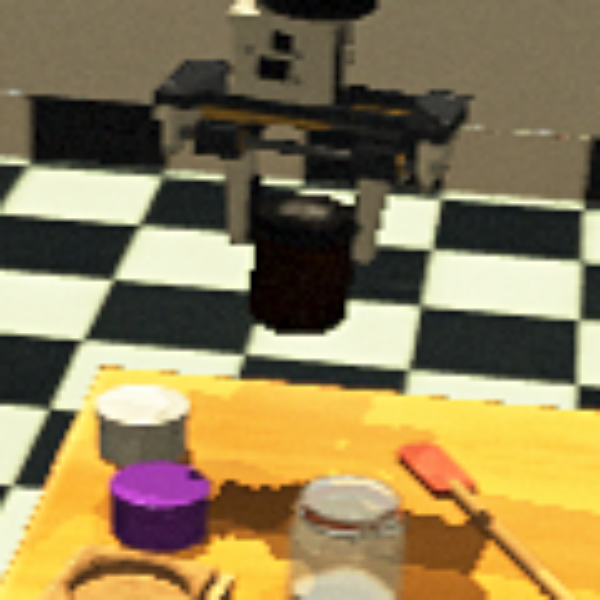

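Jar is held upright, centred between the pads (crop (300,265)), base about 62 mm below the TCP.

>>> step_arm(
  xyz=[
    [-0.8,-0.2,0],
    [-0.8,-0.2,0],
    [-0.8,-0.2,0],
    [-0.8,-0.2,0],
    [-0.8,-0.2,0],
  ],
  yaw=[0,0,0,0,0],
  claw=[1,1,1,1,1],
)

```text
time_s: 12.97
tcp_pos: [0.4082, -0.1566, 0.1814]
eef_rot: [-179.9, 0.1, -99.2]
contact_force: [0.5, -0.2, -1.1]
gripper_width: 0.0669
gripper_force: 30.0
```

>>> step_arm(
  xyz=[
    [-0.97,0.06,0],
    [-0.97,0.06,0],
    [-0.97,0.06,0],
    [-0.97,0.06,0],
    [-0.97,0.06,0],
    [-0.97,0.06,0],
    [-0.97,0.06,0],
  ],
  yaw=[0,0,0,0,0,0,0],
  claw=[1,1,1,1,1,1,1],
)

```text
time_s: 13.55
tcp_pos: [0.4256, 0.0333, 0.181]
eef_rot: [180.0, -0.0, -99.3]
contact_force: [0.1, -0.7, -1.6]
gripper_width: 0.067
gripper_force: 30.0
```

```bash
python3 -c "
from h import *
plan((.427,.031,.125,-99.6),(.427,.031,.076,-99.6))"
```

```text
t 13.55 tcp [0.4256 0.0333 0.181 ] yaw -99.27 w 0.067
(0.427, 0.031, 0.125, -99.6) share [ 0.01  -0.009  0.28 ] yaw 0.0009 rows~ 1.3
(0.427, 0.031, 0.076, -99.6) share [ 0.01  -0.009  0.525] yaw 0.0009 rows~ 2.5
```

>>> step_arm(
  xyz=[
    [0.01,-0.01,0.1],
    [0.01,-0.01,0.2],
    [0.01,-0.01,0.25],
    [0.01,-0.01,0.28],
    [0.01,-0.01,0.28],
    [0.01,-0.01,0.28],
  ],
  yaw=[0,0,0,0,0,0],
  claw=[1,1,1,1,1,1],
)

```text
time_s: 14.05
tcp_pos: [0.4275, 0.0291, 0.1256]
eef_rot: [180.0, -0.0, -99.5]
contact_force: [0.6, 0.4, -1.7]
gripper_width: 0.0669
gripper_force: 30.0
```

Run:
```python
from h import *
plan((.427,.031,.076,-99.6))
ims=[]
for n in("scene","side"):
    im,d,K,W=grab(n); P=cloud(d,K,W); X,Y,Z=np.moveaxis(P,-1,0)
    m=(abs(X-.427)<.06)&(abs(Y-.031)<.05)&(Z>.066)&(Z<.10); Q=P[m]; 
    print(n,len(Q),Q.min(0).round(4) if len(Q) else 0,Q.max(0).round(4) if len(Q) else 0)
    q=K@(np.linalg.inv(W)@np.array([.427,.031,.08,1]))[:3]; u,v=(q[:2]/q[2]).astype(int)
    ims.append(cv2.resize(im[v-45:v+35,u-50:u+50],(400,320),interpolation=cv2.INTER_CUBIC))
cv2.imwrite("pics/p6.png",np.hstack(ims))
```

```text
t 14.05 tcp [0.4275 0.0291 0.1256] yaw -99.49 w 0.0669
(0.427, 0.031, 0.076, -99.6) share [-0.009  0.004  0.248] yaw 0.0003 rows~ 1.2
scene 123 [0.3892 0.0141 0.0664] [0.4428 0.0664 0.0992]
side 218 [0.3936 0.0248 0.066 ] [0.4589 0.0676 0.0999]
```

View pics/p6.png

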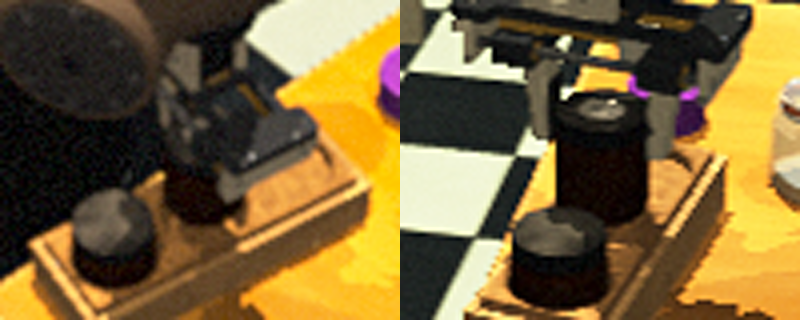

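Jar hangs upright over the middle pocket (right crop (600,160)), aligned with the row.

>>> step_arm(
  xyz=[
    [0,0,0.05],
    [0,0,0.1],
    [0,0,0.15],
    [0,0,0.19],
    [0,0,0.22],
    [0,0,0.22],
  ],
  yaw=[0,0,0,0,0,0],
  claw=[1,1,1,1,1,1],
)

```text
time_s: 14.65
tcp_pos: [0.4267, 0.0295, 0.081]
eef_rot: [179.9, -0.0, -99.5]
contact_force: [-2.0, 2.1, -3.5]
gripper_width: 0.0672
gripper_force: 29.8
```

```bash
python3 -c "
from h import *
plan((.427,.031,.076,-99.6))
s=status.get_state(); print(s['contact_force'],s['moment'])"
```

```text
t 14.65 tcp [0.4267 0.0295 0.081 ] yaw -99.47 w 0.0672
(0.427, 0.031, 0.076, -99.6) share [-0.008 -0.     0.025] yaw 0.0004 rows~ 0.1
[-1.97154778  2.10920983 -3.48975937] [ 0.62665021  1.34568441 -0.03560833]
```

>>> step_arm(
  xyz=[
    [-0.008,0.003,0.01],
    [-0.008,0.003,0.02],
    [-0.008,0.003,0.03],
    [-0.008,0.003,0.03],
    [-0.008,0.003,0.03],
  ],
  yaw=[0,0,0,0,0],
  claw=[1,1,1,1,1],
)

```text
time_s: 15.07
tcp_pos: [0.4274, 0.0315, 0.0761]
eef_rot: [-180.0, 0.0, -99.4]
contact_force: [-3.3, -0.3, 3.9]
gripper_width: 0.0673
gripper_force: 29.8
```

```bash
python3 -c "
from h import *
plan((.427,.031,.076,-99.6))
s=status.get_state(); print(s['contact_force'],s['moment'])"
```

```text
t 15.07 tcp [0.4274 0.0315 0.0761] yaw -99.42 w 0.0673
(0.427, 0.031, 0.076, -99.6) share [0.003 0.002 0.   ] yaw 0.0005 rows~ 0.0
[-3.26089334 -0.33892503  3.88266677] [0.38174213 2.30093594 0.07436243]
```

>>> step_arm(
  xyz=[
    [0,0.01,0],
    [0,0.01,0],
    [0,0.01,0],
    [0,0.01,0],
    [0,0.01,0],
    [0,0.01,0],
    [0,0.01,0],
    [0,0.01,-0.15],
    [0,0.01,-0.3],
    [0,0.01,-0.5],
    [0,0.01,-0.7],
    [0,0.01,-0.8],
    [0,0.01,-0.8],
  ],
  yaw=[0,0,0,0,0,0,0,0,0,0,0,0,0],
  claw=[-1,-1,-1,-1,-1,-1,-1,-1,-1,-1,-1,-1,-1],
)

```text
time_s: 16.15
tcp_pos: [0.4277, 0.0326, 0.2408]
eef_rot: [-179.6, 0.3, -99.4]
contact_force: [-0.0, 0.3, -0.5]
gripper_width: 0.0879
gripper_force: 0.0
```

Run:
```python
from h import *
plan((.44,-.155,.24,-99.6),(.4555,-.345,.24,-99.6))
for n in("scene","side"):
    im,d,K,W=grab(n); P=cloud(d,K,W); X,Y,Z=np.moveaxis(P,-1,0)
    for c in((.427,.031),(.441,.114)):
        m=(np.hypot(X-c[0],Y-c[1])<.045)&(Z>.086)&(Z<.12); Q=P[m]
        if len(Q): (cx,cy),r=cv2.minEnclosingCircle((Q[:,:2]*1000).astype(np.float32)); print(n,c,len(Q),np.median(Q[:,2]).round(4),cx,cy,r)
```

```text
t 16.15 tcp [0.4277 0.0326 0.2408] yaw -99.4 w 0.0879
(0.44, -0.155, 0.24, -99.6) share [ 0.915 -0.214  0.004] yaw 0.0005 rows~ 4.5
(0.4555, -0.345, 0.24, -99.6) share [ 1.84  -0.445  0.004] yaw 0.0005 rows~ 9.1
scene (0.427, 0.031) 236 0.0898 424.98687744140625 34.12022018432617 34.07243728637695
scene (0.441, 0.114) 261 0.0898 436.9334716796875 116.83096313476562 34.0224609375
side (0.427, 0.031) 225 0.0894 429.60174560546875 32.183040618896484 35.50331497192383
side (0.441, 0.114) 267 0.0893 440.0496826171875 115.41373443603516 34.92228698730469
```

>>> step_arm(
  xyz=[
    [0.92,-0.22,0],
    [0.92,-0.22,0],
    [0.92,-0.22,0],
    [0.92,-0.22,0],
    [0.92,-0.22,0],
  ],
  yaw=[0,0,0,0,0],
  claw=[-1,-1,-1,-1,-1],
)

```text
time_s: 16.67
tcp_pos: [0.4374, -0.1599, 0.234]
eef_rot: [179.8, -0.0, -99.5]
contact_force: [0.3, 0.2, 0.3]
gripper_width: 0.0877
gripper_force: 0.0
```

>>> step_arm(
  xyz=[
    [0.92,-0.22,0],
    [0.92,-0.22,0],
    [0.92,-0.22,0.1],
    [0.92,-0.22,0.3],
    [0.92,-0.22,0.5],
    [0.92,-0.22,0.6],
    [0.92,-0.22,0.6],
    [0.92,-0.22,0.6],
  ],
  yaw=[0,0,0,0,0,0,0,0],
  claw=[-1,-1,-1,-1,-1,-1,-1,-1],
)

```text
time_s: 17.33
tcp_pos: [0.4485, -0.3453, 0.1108]
eef_rot: [179.5, 0.1, -99.6]
contact_force: [0.3, 0.6, 0.1]
gripper_width: 0.0875
gripper_force: 0.0
```

```bash
python3 -c "
from h import *
plan((.4555,-.345,.031,-99.6))"
```

```text
t 17.33 tcp [ 0.4485 -0.3453  0.1108] yaw -99.57 w 0.0875
(0.4555, -0.345, 0.031, -99.6) share [-0.007 -0.034  0.399] yaw 0.0001 rows~ 1.9
```

>>> step_arm(
  xyz=[
    [-0.007,-0.034,0.1],
    [-0.007,-0.034,0.2],
    [-0.007,-0.034,0.25],
    [-0.007,-0.034,0.25],
  ],
  yaw=[0,0,0,0],
  claw=[-1,-1,-1,-1],
)

```text
time_s: 17.67
tcp_pos: [0.458, -0.3444, 0.0648]
eef_rot: [179.9, 0.0, -99.4]
contact_force: [-0.8, 0.9, -0.1]
gripper_width: 0.0877
gripper_force: 0.0
```

```bash
python3 -c "
from h import *
plan((.4555,-.345,.031,-99.6))"
```

```text
t 17.67 tcp [ 0.458  -0.3444  0.0648] yaw -99.4 w 0.0877
(0.4555, -0.345, 0.031, -99.6) share [0.005 0.012 0.169] yaw 0.0006 rows~ 0.8
```

>>> step_arm(
  xyz=[
    [0.003,0.01,0.06],
    [0.003,0.01,0.12],
    [0.003,0.01,0.165],
    [0.003,0.01,0.165],
    [0.003,0.01,0.165],
    [0.003,0.01,0.165],
    [0.003,0.01,0.165],
    [0.003,0.01,0.165],
    [0.003,0.01,0.165],
    [0.003,0.01,0.165],
  ],
  yaw=[0,0,0,0,0,0,0,0,0,0],
  claw=[-1,-1,-1,-1,1,1,1,1,1,1],
  grip_force=15,
)

```text
time_s: 18.5
tcp_pos: [0.4569, -0.3458, 0.0334]
eef_rot: [-179.9, -0.0, -99.4]
contact_force: [-1.1, 1.9, 5.5]
gripper_width: 0.0669
gripper_force: 15.0
```

>>> step_arm(
  xyz=[
    [0,0,0],
    [0,0,-0.05],
    [0,0,-0.15],
    [0,0,-0.3],
    [0,0,-0.45],
    [0,0,-0.6],
    [0,0,-0.6],
  ],
  yaw=[0,0,0,0,0,0,0],
  claw=[1,1,1,1,1,1,1],
)

```text
time_s: 19.08
tcp_pos: [0.4595, -0.3474, 0.1596]
eef_rot: [-179.5, -0.2, -99.4]
contact_force: [1.5, -1.2, -0.5]
gripper_width: 0.0667
gripper_force: 15.0
```

Run:
```python
from h import *
plan((.413,-.0518,.16,-99.6))
im,d,K,W=grab("side")
p=status.get_state()['tcp_pos']; q=K@(np.linalg.inv(W)@np.append(p,1))[:3]; u,v=(q[:2]/q[2]).astype(int)
cv2.imwrite("pics/s7.png",cv2.resize(im[v-40:v+60,u-60:u+60],None,fx=5,fy=5))
P=cloud(d,K,W); X,Y,Z=np.moveaxis(P,-1,0); m=(abs(X-p[0])<.06)&(abs(Y-p[1])<.06)
for z in np.arange(-.04,.03,.005):
    k=m&(abs(Z-p[2]-z)<.0025)
    if k.any(): print(round(z,3),k.sum(),X[k].min().round(4),X[k].max().round(4),Y[k].max().round(4))
```

```text
t 19.08 tcp [ 0.4595 -0.3474  0.1596] yaw -99.38 w 0.0667
(0.413, -0.0518, 0.16, -99.6) share [-1.42   0.47  -0.002] yaw 0.0006 rows~ 7.2
-0.035 1 0.4742 0.4742 -0.3218
-0.03 20 0.4277 0.4859 -0.3115
-0.025 20 0.4286 0.4855 -0.3099
-0.02 25 0.4274 0.4852 -0.3074
-0.015 28 0.4106 0.4856 -0.3072
-0.01 33 0.4112 0.5073 -0.3065
-0.005 38 0.4093 0.5081 -0.3079
-0.0 58 0.4106 0.5086 -0.3079
0.005 102 0.4091 0.5079 -0.3073
0.01 22 0.4108 0.5078 -0.3282
0.015 15 0.4068 0.5078 -0.3289
0.02 18 0.4069 0.5117 -0.3263
0.025 16 0.4078 0.5111 -0.325
0.03 22 0.404 0.5032 -0.3243
```

View pics/s7.png

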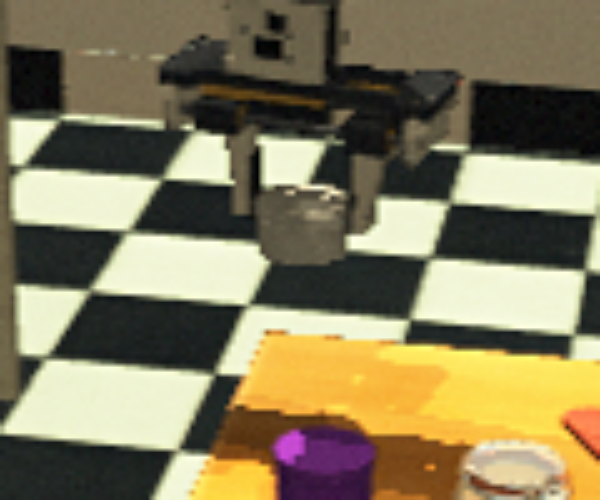

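Tin is held level (crop (303,225)); base about 33 mm below TCP.

>>> step_arm(
  xyz=[
    [-0.71,0.2,0],
    [-0.71,0.2,0],
    [-0.71,0.2,0],
    [-0.71,0.2,0],
    [-0.71,0.2,0],
  ],
  yaw=[0,0,0,0,0],
  claw=[1,1,1,1,1],
)

```text
time_s: 19.55
tcp_pos: [0.4391, -0.1959, 0.1525]
eef_rot: [180.0, 0.0, -99.3]
contact_force: [0.0, -0.2, -1.2]
gripper_width: 0.067
gripper_force: 15.0
```

>>> step_arm(
  xyz=[
    [-0.71,0.26,0],
    [-0.71,0.26,0],
    [-0.71,0.26,0],
    [-0.71,0.26,0],
    [-0.71,0.26,0],
    [-0.71,0.26,0.1],
    [-0.71,0.26,0.2],
    [-0.71,0.26,0.2],
    [-0.71,0.26,0.2],
  ],
  yaw=[0,0,0,0,0,0,0,0,0],
  claw=[1,1,1,1,1,1,1,1,1],
)

```text
time_s: 20.3
tcp_pos: [0.4116, -0.0511, 0.112]
eef_rot: [179.8, -0.1, -99.5]
contact_force: [-0.9, -0.2, 0.5]
gripper_width: 0.0673
gripper_force: 15.0
```

Run:
```python
from h import *
plan((.413,-.0518,.0755,-99.6))
p=status.get_state()['tcp_pos']
for n in("scene","side"):
    im,d,K,W=grab(n); P=cloud(d,K,W); X,Y,Z=np.moveaxis(P,-1,0)
    m=(abs(X-p[0])<.05)&(abs(Y-p[1])<.05)&(Z>p[2]-.028)&(Z<p[2]-.016); Q=P[m]
    print(n,len(Q),Q.min(0).round(4) if len(Q) else "",Q.max(0).round(4) if len(Q) else "")
```

```text
t 20.3 tcp [ 0.4116 -0.0511  0.112 ] yaw -99.46 w 0.0673
(0.413, -0.0518, 0.0755, -99.6) share [ 0.002 -0.007  0.183] yaw 0.0004 rows~ 0.9
scene 36 [ 0.3786 -0.039   0.0843] [ 0.4211 -0.0143  0.0953]
side 72 [ 0.38   -0.0526  0.0841] [ 0.4424 -0.0131  0.0958]
```

>>> step_arm(
  xyz=[
    [0.01,-0.006,0.05],
    [0.01,-0.006,0.09],
    [0.01,-0.006,0.13],
    [0.01,-0.006,0.16],
    [0.01,-0.006,0.18],
    [0.01,-0.006,0.18],
    [0.01,-0.006,0.18],
  ],
  yaw=[0,0,0,0,0,0,0],
  claw=[1,1,1,1,1,1,1],
)

```text
time_s: 20.98
tcp_pos: [0.4132, -0.0527, 0.0764]
eef_rot: [180.0, -0.0, -99.4]
contact_force: [-0.4, 0.0, 0.7]
gripper_width: 0.0672
gripper_force: 15.0
```

Run:
```python
from h import *
plan((.413,-.0528,.0755,-99.6))
s=status.get_state(); print(s['contact_force'],s['moment'])
```

```text
t 20.98 tcp [ 0.4132 -0.0527  0.0764] yaw -99.44 w 0.0672
(0.413, -0.0528, 0.0755, -99.6) share [0.001 0.001 0.005] yaw 0.0004 rows~ 0.0
[-0.35388307  0.020128    0.66954322] [0.04374571 0.03803643 0.00206444]
```

>>> step_arm(
  xyz=[
    [0,0,0.004],
    [0,0,0.008],
    [0,0,0.008],
  ],
  yaw=[0,0,0],
  claw=[1,1,1],
)

```text
time_s: 21.23
tcp_pos: [0.4135, -0.0525, 0.0753]
eef_rot: [-180.0, 0.0, -99.4]
contact_force: [-0.3, 0.8, 1.5]
gripper_width: 0.0665
gripper_force: 15.0
```

>>> step_arm(
  xyz=[
    [0,0,0],
    [0,0,0],
    [0,0,0],
    [0,0,0],
    [0,0,0],
    [0,0,0],
    [0,0,0],
    [0,0,-0.15],
    [0,0,-0.3],
    [0,0,-0.5],
    [0,0,-0.7],
    [0,0,-0.8],
    [0,0,-0.8],
  ],
  yaw=[0,0,0,0,0,0,0,0,0,0,0,0,0],
  claw=[-1,-1,-1,-1,-1,-1,-1,-1,-1,-1,-1,-1,-1],
)

```text
time_s: 22.32
tcp_pos: [0.4158, -0.0523, 0.2401]
eef_rot: [-179.5, 0.2, -99.4]
contact_force: [-0.0, 0.3, 0.9]
gripper_width: 0.0877
gripper_force: 0.0
```

>>> step_arm(
  xyz=[
    [-1,-0.05,0],
    [-1,-0.05,0],
    [-1,-0.05,0],
    [-1,-0.05,0],
    [-1,-0.05,0],
    [-1,-0.05,0],
    [-1,-0.05,0],
  ],
  yaw=[0,0,0,0,0,0,0],
  claw=[-1,-1,-1,-1,-1,-1,-1],
)

```text
time_s: 22.9
tcp_pos: [0.4558, 0.1445, 0.2341]
eef_rot: [179.9, -0.1, -99.3]
contact_force: [-0.1, -0.6, -0.3]
gripper_width: 0.088
gripper_force: 0.0
```

Run:
```python
from h import *
plan((.373,.275,.22,-0.1))
c=np.array([.427,.031]); a=np.radians(80.4); ey=np.array([np.cos(a),np.sin(a)])
for n in("wrist","scene","side"):
    im,d,K,W=grab(n); P=cloud(d,K,W); X,Y,Z=np.moveaxis(P,-1,0)
    for k,lo,hi in((-84,.072,.084),(0,.086,.1),(84,.086,.1)):
        e=c+ey*k/1000
        m=(np.hypot(X-e[0],Y-e[1])<.045)&(Z>lo)&(Z<hi); Q=P[m]
        if len(Q)>30:
            (cx,cy),r=cv2.minEnclosingCircle((Q[:,:2]*1000).astype(np.float32))
            A=np.c_[Q[:,:2],np.ones(len(Q))]; s=np.linalg.lstsq(A,Q[:,2],rcond=None)[0]
            print(n,k,len(Q),"z",np.median(Q[:,2]).round(4),"d",round(cx-e[0]*1000,1),round(cy-e[1]*1000,1),"r",round(r,1),"slope",s[:2].round(3))
    if n!="wrist":
        m=(abs(Z-.084)<.008)&(abs(Y-.275)<.03)&(abs(X-.373)<.08)
        print(n,"handle",cv2.minAreaRect((P[m][:,:2]*1000).astype(np.float32)))
```

```text
t 22.9 tcp [0.4558 0.1445 0.2341] yaw -99.3 w 0.088
(0.373, 0.275, 0.22, -0.1) share [-0.577  0.514  0.07 ] yaw -0.2756 rows~ 13.9
wrist -84 947 z 0.0775 d 5.1 17.7 r 28.8 slope [-0.014 -0.073]
wrist 0 4071 z 0.0906 d 3.2 -0.2 r 32.8 slope [0.002 0.001]
wrist 84 3185 z 0.0905 d 0.8 0.2 r 32.7 slope [ 0.001 -0.   ]
scene -84 253 z 0.0769 d -1.9 3.9 r 34.8 slope [-0.004  0.008]
scene 0 241 z 0.0896 d -2.7 1.2 r 35.2 slope [0.002 0.002]
scene 84 254 z 0.0898 d -3.4 5.5 r 34.7 slope [-0.008 -0.008]
scene handle ((367.06597900390625, 276.4624328613281), (22.909076690673828, 107.13330841064453), 89.51909637451172)
side -84 207 z 0.0766 d 1.5 1.6 r 37.0 slope [-0.001 -0.003]
side 0 225 z 0.0894 d 1.6 1.2 r 34.1 slope [-0.001 -0.01 ]
side 84 264 z 0.0892 d -1.1 2.0 r 35.3 slope [-0.002  0.   ]
side handle ((370.6557922363281, 275.628173828125), (109.49718475341797, 25.822101593017578), 0.5065758228302002)
```

>>> step_arm(
  xyz=[
    [-0.58,0.51,0],
    [-0.58,0.51,0],
    [-0.58,0.51,0],
    [-0.58,0.51,0],
    [-0.58,0.51,0],
    [-0.58,0.51,0],
    [-0.58,0.51,0],
    [-0.58,0.51,0],
    [-0.58,0.51,0],
    [-0.58,0.51,0],
    [-0.58,0.51,0],
    [-0.58,0.51,0],
    [-0.58,0.51,0],
    [-0.58,0.51,0],
    [-0.58,0.51,0.2],
    [-0.58,0.51,0.4],
    [-0.58,0.51,0.4],
    [-0.58,0.51,0.4],
  ],
  yaw=[-0.276,-0.276,-0.276,-0.276,-0.276,-0.276,-0.276,-0.276,-0.276,-0.276,-0.276,-0.276,-0.276,-0.276,-0.276,-0.276,-0.276,-0.276],
  claw=[-1,-1,-1,-1,-1,-1,-1,-1,-1,-1,-1,-1,-1,-1,-1,-1,-1,-1],
)

```text
time_s: 24.55
tcp_pos: [0.3741, 0.2722, 0.1544]
eef_rot: [179.8, 0.1, -0.2]
contact_force: [0.3, 0.5, 2.0]
gripper_width: 0.0874
gripper_force: 0.0
```

```bash
python3 -c "
from h import *
plan((.3722,.2745,.0755,-0.1))"
```

```text
t 24.55 tcp [0.3741 0.2722 0.1544] yaw -0.16 w 0.0874
(0.3722, 0.2745, 0.0755, -0.1) share [-0.01  -0.011  0.395] yaw -0.0002 rows~ 1.9
```

>>> step_arm(
  xyz=[
    [-0.01,-0.01,0.15],
    [-0.01,-0.01,0.3],
    [-0.01,-0.01,0.37],
    [-0.01,-0.01,0.39],
    [-0.01,-0.01,0.39],
    [-0.01,-0.01,0.39],
    [-0.01,-0.01,0.39],
    [-0.01,-0.01,0.39],
    [-0.01,-0.01,0.39],
    [-0.01,-0.01,0.39],
    [-0.01,-0.01,0.39],
    [-0.01,-0.01,0.39],
    [-0.01,-0.01,0.39],
    [-0.01,-0.01,0.39],
    [-0.01,-0.01,0.39],
    [-0.01,-0.01,0.39],
    [-0.01,-0.01,0.39],
    [-0.01,-0.01,0.39],
    [-0.01,-0.01,0.39],
  ],
  yaw=[0,0,0,0,0,0,0,0,0,0,0,0,0,0,0,0,0,0,0],
  claw=[-1,-1,-1,-1,1,1,1,1,1,1,1,1,1,1,1,1,1,1,1],
  grip_force=40,
)

```text
time_s: 26.13
tcp_pos: [0.3722, 0.2758, 0.0769]
eef_rot: [180.0, 0.0, -0.1]
contact_force: [-0.3, -2.8, 2.1]
gripper_width: 0.0212
gripper_force: 40.0
```

>>> step_arm(
  xyz=[
    [0,0,-0.05],
    [0,0,-0.1],
    [0,0,-0.25],
    [0,0,-0.4],
    [0,0,-0.55],
    [0,0,-0.68],
    [0,0,-0.68],
    [0,0,-0.68],
  ],
  yaw=[0,0,0,0,0,0,0,0],
  claw=[1,1,1,1,1,1,1,1],
)

```text
time_s: 26.8
tcp_pos: [0.3725, 0.277, 0.2138]
eef_rot: [-179.8, -0.1, -0.1]
contact_force: [-0.3, -0.4, -3.4]
gripper_width: 0.0215
gripper_force: 40.0
```

```bash
python3 -c "
from h import *
plan((.40,.15,.21,-50),(.4265,.0305,.21,-99.5))
print(status.get_state()['contact_force'])"
```

```text
t 26.8 tcp [0.3725 0.277  0.2138] yaw -0.1 w 0.0215
(0.4, 0.15, 0.21, -50) share [0.139 0.635 0.019] yaw 0.1386 rows~ 7.0
(0.4265, 0.0305, 0.21, -99.5) share [0.272 1.232 0.019] yaw 0.2761 rows~ 13.9
[-0.26602447 -0.40903917 -3.42761423]
```

>>> step_arm(
  xyz=[
    [0.14,0.63,0],
    [0.14,0.63,0],
    [0.14,0.63,0],
    [0.14,0.63,0],
    [0.14,0.63,0],
    [0.14,0.63,0],
    [0.14,0.63,0],
  ],
  yaw=[0.138,0.138,0.138,0.138,0.138,0.138,0.138],
  claw=[1,1,1,1,1,1,1],
)

```text
time_s: 27.38
tcp_pos: [0.3993, 0.1492, 0.211]
eef_rot: [179.8, 0.0, -50.2]
contact_force: [-2.1, 0.7, -4.2]
gripper_width: 0.0216
gripper_force: 40.0
```

```bash
python3 -c "
from h import *
plan((.4265,.0305,.21,-99.5))"
```

```text
t 27.38 tcp [0.3993 0.1492 0.211 ] yaw -50.22 w 0.0216
(0.4265, 0.0305, 0.21, -99.5) share [0.543 0.275 0.005] yaw 0.1369 rows~ 6.9
```

>>> step_arm(
  xyz=[
    [0.54,0.275,0],
    [0.54,0.275,0],
    [0.54,0.275,0],
    [0.54,0.275,0],
    [0.54,0.275,0],
    [0.54,0.275,0],
    [0.54,0.275,0],
    [0.54,0.275,0],
    [0.54,0.275,0.1],
    [0.54,0.275,0.2],
    [0.54,0.275,0.2],
    [0.54,0.275,0.2],
  ],
  yaw=[0.137,0.137,0.137,0.137,0.137,0.137,0.137,0.137,0.137,0.137,0.137,0.137],
  claw=[1,1,1,1,1,1,1,1,1,1,1,1],
)

```text
time_s: 28.38
tcp_pos: [0.4269, 0.0317, 0.1717]
eef_rot: [179.8, -0.1, -98.9]
contact_force: [0.1, 0.5, -2.1]
gripper_width: 0.0216
gripper_force: 40.0
```

```bash
cat > lid.py <<'E'
from h import *
plan((.4265,.0305,.121,-99.6))
s=status.get_state(); zt=s['tcp_pos'][2]-.1205+.102; print(s['contact_force'])
for n in("scene","side","wrist"):
    im,d,K,W=grab(n); P=cloud(d,K,W); X,Y,Z=np.moveaxis(P,-1,0)
    m=(abs(Z-zt)<.006)&(abs(X-.425)<.09)&(abs(Y-.03)<.17)
    Q=P[m]
    if len(Q)>20: print(n,len(Q),np.median(Q[:,2]).round(4),[np.round(t,1) for t in cv2.minAreaRect((Q[:,:2]*1000).astype(np.float32))])
E
python3 lid.py
```

```text
t 28.38 tcp [0.4269 0.0317 0.1717] yaw -98.93 w 0.0216
(0.4265, 0.0305, 0.121, -99.6) share [0.006 0.001 0.254] yaw 0.0019 rows~ 1.2
[ 0.05420873  0.49142135 -2.06916838]
scene 1176 0.1499 [array([423. ,  34.7]), array([271.2, 105. ]), np.float64(81.0)]
side 1280 0.1502 [array([427.7,  35.2]), array([275.4, 103.5]), np.float64(80.8)]
wrist 38608 0.152 [array([422.9,  -8.6]), array([183.9, 102.6]), np.float64(81.1)]
```

>>> step_arm(
  xyz=[
    [0.013,0.006,0.04],
    [0.013,0.006,0.08],
    [0.013,0.006,0.12],
    [0.013,0.006,0.16],
    [0.013,0.006,0.19],
    [0.013,0.006,0.21],
    [0.013,0.006,0.21],
  ],
  yaw=[0.0015,0.0015,0.0015,0.0015,0.0015,0.0015,0.0015],
  claw=[1,1,1,1,1,1,1],
)

```text
time_s: 29.12
tcp_pos: [0.4258, 0.0295, 0.1299]
eef_rot: [179.9, -0.1, -99.6]
contact_force: [-0.1, -0.0, -3.6]
gripper_width: 0.0221
gripper_force: 40.0
```

```bash
python3 lid.py
```

```text
t 29.12 tcp [0.4258 0.0295 0.1299] yaw -99.63 w 0.0221
(0.4265, 0.0305, 0.121, -99.6) share [-0.005 -0.003  0.044] yaw -0.0001 rows~ 0.2
[-5.97548702e-02 -2.12018431e-03 -3.55616327e+00]
scene 1086 0.108 [array([421.8,  33.5]), array([270.6, 105.4]), np.float64(80.1)]
side 1228 0.1077 [array([426.1,  35.4]), array([266.9, 103.1]), np.float64(80.2)]
wrist 38646 0.1095 [array([420.8, -11.2]), array([184. , 102.4]), np.float64(80.3)]
```

>>> step_arm(
  xyz=[
    [0.004,0,0.01],
    [0.004,0,0.02],
    [0.004,0,0.03],
    [0.004,0,0.038],
    [0.004,0,0.044],
    [0.004,0,0.044],
  ],
  yaw=[-0.0005,-0.0005,-0.0005,-0.0005,-0.0005,-0.0005],
  claw=[1,1,1,1,1,1],
)

```text
time_s: 29.77
tcp_pos: [0.4262, 0.029, 0.1229]
eef_rot: [-180.0, -0.0, -99.4]
contact_force: [-4.7, 0.7, 8.8]
gripper_width: 0.0214
gripper_force: 40.0
```

```bash
python3 lid.py
```

```text
t 29.77 tcp [0.4262 0.029  0.1229] yaw -99.43 w 0.0214
(0.4265, 0.0305, 0.121, -99.6) share [-0.008 -0.     0.009] yaw 0.0005 rows~ 0.1
[-4.73151512  0.68032941  8.8432961 ]
scene 1099 0.1011 [array([422.7,  32.2]), array([271.1, 104.5]), np.float64(80.8)]
side 1151 0.1004 [array([426. ,  35.7]), array([265.9, 104. ]), np.float64(80.6)]
wrist 38630 0.1014 [array([420.6, -12. ]), array([184. , 102.3]), np.float64(80.5)]
```

>>> step_arm(
  xyz=[
    [0,0,0],
    [0,0,0],
    [0,0,0],
    [0,0,0],
    [0,0,0],
    [0,0,0],
    [0,0,0],
    [0,0,0],
    [0,0,-0.15],
    [0,0,-0.3],
    [0,0,-0.5],
    [0,0,-0.7],
    [0,0,-0.7],
    [0,0,-0.7],
  ],
  yaw=[0,0,0,0,0,0,0,0,0,0,0,0,0,0],
  claw=[-0.2,-0.2,-0.2,-0.2,-0.2,-0.2,-0.2,-0.2,-0.2,-0.2,-0.2,-0.2,-0.2,-0.2],
)

```text
time_s: 31.08
tcp_pos: [0.4273, 0.0296, 0.2645]
eef_rot: [-179.8, 0.2, -99.4]
contact_force: [-0.7, -0.1, -0.3]
gripper_width: 0.0529
gripper_force: 0.0
```

```bash
sed -i 's/zt=.*-.1205+.102/zt=.102/' lid.py
cat >> lid.py <<'E'
    if len(Q)>20: print("slope",np.linalg.lstsq(np.c_[Q[:,:2],np.ones(len(Q))],Q[:,2],rcond=None)[0][:2].round(4))
E
python3 lid.py
```

```text
t 31.08 tcp [0.4273 0.0296 0.2645] yaw -99.44 w 0.0529
(0.4265, 0.0305, 0.121, -99.6) share [-0.004  0.005  0.718] yaw 0.0004 rows~ 3.4
[-0.73416841 -0.14954118 -0.29775293]
scene 1766 0.1007 [array([423.1,  32.2]), array([271.6, 106.5]), np.float64(80.4)]
slope [0.0013 0.0001]
side 1504 0.1002 [array([426.7,  31.2]), array([273.3, 105.1]), np.float64(80.5)]
slope [ 0.0026 -0.0001]
wrist 17668 0.1014 [array([427.9,  29.6]), array([268.6, 102.4]), np.float64(80.5)]
slope [ 0.0009 -0.    ]
```

Lid is flat, at the seated height and within about 2 mm of its original position; hand in.

```bash
python3 -c "
from plant import job
print(job.close_job())"
```

```text
the job is handed in; nothing more can be done
None
```

The job is handed in at about 31 s of the 72 s allowed: the amber jar is in the deep pocket and the tin in the shallow one, and the lid is back on, flat at its starting height and within about 2 mm of its starting place; the hand-in gave no verdict, so a pass is not confirmed.

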